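# Tip a well plate over on to the draining board

## Task

Turn the clear 96-well plate over on to the blue draining board without gripping or picking it up: with the fingertips, push it against the board's front edge, tip it up over that edge until it falls over and lies wells down on the deck, then push it back until its long side is flush against the steel fence, wholly on the board. Do not pinch the plate between the fingers or lift it clear, leave the things standing around it where they are, and finish with the hand clear of the plate.

Things in the scene. Friction and masses are not known exactly. Their poses are not given: they have to be found in the camera images.
- plate: clear 96-well plate, 86 mm (its x) x 128 mm (its y) x 14 mm thick, 50 to 85 g, loose. Origin: centre of its flat underside; z points out of the face with the wells. At the start it lies wells up on the worktop in front of the board, a long side roughly facing the board's front edge, about 20 to 60 mm away and up to 0.2 rad askew.
- plate_mid (a point): the plate's centre, half-way through its thickness. Pressed (about 9 N) between a fingertip on its near long side face and the board's front edge, the near side rises with the fingertip by friction, the plate turning about the top of that edge without slipping there; 10 to 20 degrees past upright it falls on to the deck by its own weight.
- plate_edge_a (a point): middle of the plate's long side face at its +x side, 43 mm from the centre, half-way through the thickness
- plate_edge_b (a point): middle of the plate's long side face at its -x side, 43 mm from the centre, half-way through the thickness
- board: low blue draining board with dark slots, fixed to the worktop. The deck is 136 mm deep (x) by 190 mm wide (y), its top 9 mm above the worktop, its front an upright step 9 mm high. A steel fence, 8 mm thick and 24 mm high above the worktop, runs along the whole back edge (+x). Origin: centre of its underside, on the worktop; x axis points from the front edge to the fence.
- board_front (a point): middle of the top of the board's front edge, 68 mm in front of the origin, 9 mm above the worktop
- board_fence (a point): foot of the fence's front face, on the deck, at the middle of its length, 60 mm behind the origin; clear deck from the front edge to here is 128 mm
- flask: conical glass flask with pink contents, 76 mm wide, 133 mm high, loose; to be left alone. Origin at the centre of its foot
- wash_bottle: white wash bottle with red cap, 66 x 95 x 197 mm, loose; to be left alone. Origin at the centre of its foot
- specimen_cup: clear cup with red lid, 72 mm wide, 76 mm high, loose; to be left alone. Origin at the centre of its foot
- timer: white bench timer, 68 x 68 x 20 mm, loose; to be left alone. Origin at the centre of its underside
- marker_a: black-capped marker pen, 17 x 135 x 16 mm, loose; to be left alone. Origin under its middle

How it is judged:
By the outcome, as a careful person would: the job done as asked, in the order asked, and still so for the second after the job is handed in, with the robot touching nothing.
It also fails if it takes over 58 s, if anything falls off the work surface, if the arm or the gripper's body presses on something with over 40 N, if the wrist force passes 120 N, or if a joint passes its speed limit or range.

## Robot

A 6-joint arm with a two-finger parallel gripper is mounted at the origin on a cart in front of the work surface, level with it; the furniture and walls round the work are solid. World frame = base frame: x ahead of the robot, y to its left, z up, the work surface at z = 0. Lengths are in m, angles in rad, forces in N, time in s.
With the tool pointing down it reaches from about 0.325 to 0.9 m from the base axis. Payload 6.1 kg.
Tool frame: the origin (TCP) lies on the mounting face of the last link; the fingertips stand 182 mm ahead of it and the grasp point (between the pads) lies 164 mm ahead of it; z points along the fingers, y is the line along which they close (so a half turn about z gives the same grasp; the last joint's range is limited). The gripper opens to 87 mm and grips with 3 to 60 N. Pads are 19 mm wide; open, the fingers measure 117 mm over their backs; the gripper's body (75 mm by 190 mm) begins 51 mm behind the grasp point.
Start: joints at [1.061, 0.22, 1.526, -0, 1.395, -0.126], TCP at [0.234, 0.58, 0.405] pointing down, gripper open.
Joint ranges: [-2.98, 2.98], [-0.91, 2.08], [0.09, 2.57], [-1.24, 4.39], [0.2, 2.65], [-2.68, 2.68]. Speed limits (rad/s): [2.57, 2.57, 3.01, 3.14, 3.14, 3.14].

## Interface

Orientations are given as a unit quaternion [w, x, y, z].
In Python, from rig import status, eyes, order, models gives the robot as it stands. The module is installed in compiled form; this text tells all that it offers.
- The arm moves only by the tool apply_moves, never from a script. Its argument "steps" is a list of rows, each a list of 7 numbers: the shift along the tool's x, y, z as a fraction of full scale, then the turn, a rotation vector about the tool's x, y, z as a fraction of full scale, then the opening, from -1 (shut) to 1 (fully open). In form: [[x, y, z, wx, wy, wz, jaw], ...]. A call has 1 to 8 rows; each row shifts and turns the commanded pose from where the row before left it, along the tool's axes as they then stand; what a row does not reach is not made up. Full scale, the value 1, is 4 cm for a shift and 5 degrees for a turn. A row lasts 1/12 s, in which the tool goes at most 41.7 mm and 7.16 degrees, less where a joint would pass 70% of its speed; a pose out of reach is approached as far as the arm can. A call with a number of a shift or a turn outside -1 to 1 is refused whole. A call with a gripper value outside its range is refused whole. The fingers move at their own pace and stop on an object; "squeeze" is the grip in N (left out, the last holds). Time passes only in rows, so rows that do not move let the fingers close. It gives the time, the measured TCP pose, the force, the opening and the grip force at its end, in the units of the state.
- status.get_state(): the state, without advancing time (a new reading comes with each control period).
- eyes.capture(name): name is "scene" or "top" or "wrist"; returns (picture, depth): 480x640x3 uint8, red, green, blue; 480x640 float32, m along the optical axis (not along the pixel's ray), 0 where there is no reading.
- eyes.camera_model(name): a dict with "intrinsics" (3x3 intrinsics, pixels), "camera_from_world" (4x4, takes a point from world to camera coordinates); the wrist camera has in their place "mount" (4x4, takes a point from camera to tool coordinates, whose origin is the TCP and whose axes are the flange's). Camera axes: x right, y down, z forward; pixel columns grow to the right and rows downward; lengths in m; the calibration is good to about 2 mm. A picture is of the moment at which its call begins: read the wrist's pose just before it. camera_model takes no time and is no camera call.
- order.hand_in(): hands the job in; it is judged then, once.
Trained networks look in the newest picture that a camera, given by its name, has taken for a name from the list of things; names that differ only in an ending like _2 or _b are one class to them, and where a whole thing is asked for, a point or a joint stands for the part that bears it (a point fixed in the world has none). Each returns a list of dicts, best first, with "confidence" (0 to 1); they miss things now and then, are a little off and sometimes report something else, mostly with a low value. They report only what shows in the picture. A call takes as long as a camera call.
- models.masks_of(name, camera): "mask" (480x640 bool, what is visible of it) and "centre" ([row, column] in pixels, amid what is visible of it).
The state is a dict: "time_s": time; "joints": joint angles; "joint_vel": joint speeds; "effort": joint torques, N m; "ee_pos": TCP position; "tool_rot": TCP orientation; "ft_force": force on the tool from outside, world axes, zero at the start; "wrist_torque": the same for the moment, N m; "grip_width": finger opening in m; "grip_force": force on a finger pad.
Only numpy, scipy, OpenCV 4.12 (cv2) and the standard library are available. Lean on these libraries where they do the work, as an engineer would, in place of code of your own. Each camera call takes 0.05 s, during which the arm holds its last target. There are 200 camera calls.

## Working session

There is one attempt and no reset: what is moved stays moved. The work goes in short steps, Python scripts to look and compute and a tool call to move; the robot and the scene stay as the last step left them, time stands still between calls to the robot, and variables do not carry over. Pictures are saved under pics/ and viewed, at most 10 in all, crops included, and the job is handed in when it is done.

Besides the shell and the picture viewer there is one more tool, called after "Call:" as name(argument=value, ...), one argument or row to a line, values as JSON. apply_moves: Moves the arm, as the interface text tells. Shift numbers are shares of 4 cm and turn numbers shares of 5 degrees, none past 1 either way. Its arguments: {"type":"object","properties":{"steps":{"type":"array","items":{"type":"array","items":{"type":"number","minimum":-1,"maximum":1}}},"squeeze":{"type":"number"}},"required":["steps"]}

```bash
mkdir -p pics; cat > h.py <<'E'
import numpy as np, cv2
from rig import status, eyes, order, models
from scipy.spatial.transform import Rotation as R
def cap(cam, fn=None):
    s=status.get_state(); im,d=eyes.capture(cam); m=eyes.camera_model(cam); K=np.array(m["intrinsics"])
    if cam=="wrist":
        T=np.eye(4); q=s["tool_rot"]; T[:3,:3]=R.from_quat([q[1],q[2],q[3],q[0]]).as_matrix(); T[:3,3]=s["ee_pos"]
        W=T@np.array(m["mount"])
    else: W=np.linalg.inv(np.array(m["camera_from_world"]))
    if fn: cv2.imwrite("pics/"+fn,im[:,:,::-1])
    v,u=np.mgrid[:480,:640]
    P=np.stack([(u-K[0,2])/K[0,0]*d,(v-K[1,2])/K[1,1]*d,d],-1)@W[:3,:3].T+W[:3,3]
    P[d==0]=np.nan
    return im,d,P,K,W
def onplane(px,K,W,z):  # (u,v) -> world at height z
    r=W[:3,:3]@np.array([(px[0]-K[0,2])/K[0,0],(px[1]-K[1,2])/K[1,1],1]); return W[:3,3]+r*(z-W[2,3])/r[2]
def rect(mask,K,W,z):
    c=max(cv2.findContours(mask.astype(np.uint8),0,2)[0],key=cv2.contourArea)[:,0]
    w=np.array([onplane(p,K,W,z)[:2] for p in c]); r=cv2.minAreaRect((w*1000).astype(np.float32)); return r
E
python3 - <<'E'
from h import *
s=status.get_state(); print(s)
np.set_printoptions(precision=3,suppress=True)
for cam in ("top","scene"):
    im,d,P,K,W=cap(cam,cam+"1.png"); print(cam,W)
    for n in ("plate","board","flask","wash_bottle","specimen_cup","timer","marker_a"):
        for r in models.masks_of(n,cam)[:2]:
            m=r["mask"]; q=P[m]; print(n,round(r["confidence"],2),np.round(r["centre"]),m.sum(),np.nanmedian(q,0),np.nanpercentile(q,[2,98],axis=0).round(3).tolist())
            if n in("plate","board"): print(rect(m,K,W,.012))
E
```

```text
{'time_s': 0.0, 'joints': array([ 1.06087885e+00,  2.21248851e-01,  1.52763332e+00, -3.57339244e-05,
        1.39469831e+00, -1.26082772e-01]), 'joint_vel': array([ 0.00058704, -0.00039688,  0.00090547, -0.00185378, -0.00061848,
       -0.00038216]), 'effort': array([ 2.45712381e-04, -4.94602883e+01, -3.87380576e+01,  6.98021217e-02,
        5.71266795e-02, -1.45486661e-04]), 'ee_pos': array([0.2339128 , 0.5792806 , 0.40361107]), 'tool_rot': array([-2.94059295e-04,  1.90738212e-01,  9.81640436e-01, -9.49581838e-04]), 'ft_force': array([ 0.19207674, -0.18140137, -0.43774325]), 'wrist_torque': array([ 0.01567072, -0.06551975,  0.03307384]), 'grip_force': 0.0, 'grip_width': 0.08681245919831392}
top [[ 0.016 -0.994  0.105  0.427]
 [-1.    -0.017 -0.013 -0.05 ]
 [ 0.014 -0.104 -0.994  1.074]
 [ 0.     0.     0.     1.   ]]
plate 0.85 [263. 287.] 2354 [0.512 0.003 0.014] [[0.471, -0.059, -0.002], [0.556, 0.064, 0.019]]
((513.73291015625, 2.559192657470703), (88.16146850585938, 131.29293823242188), 0.9453443884849548)
board 0.63 [188. 283.] 5186 [0.674 0.016 0.009] [[0.607, -0.075, 0.005], 
[... 758 characters left out ...]
ard 0.89 [210. 340.] 2312 [0.677 0.005 0.009] [[0.608, -0.081, 0.003], [0.741, 0.103, 0.024]]
((677.2213134765625, 12.492752075195312), (153.9287567138672, 205.1300506591797), 3.121263265609741)
wash_bottle 0.96 [171. 205.] 1098 [0.395 0.298 0.086] [[0.369, 0.283, 0.001], [0.434, 0.346, 0.193]]
wash_bottle 0.2 [211. 342.] 2342 [0.678 0.004 0.009] [[0.607, -0.08, 0.001], [0.743, 0.102, 0.025]]
specimen_cup 0.84 [336. 368.] 1178 [ 0.45  -0.415  0.074] [[0.425, -0.438, 0.004], [0.491, -0.373, 0.079]]
timer 0.97 [313. 426.] 733 [ 0.623 -0.416  0.018] [[0.595, -0.444, 0.004], [0.659, -0.38, 0.023]]
marker_a 0.65 [363. 318.] 384 [ 0.337 -0.392  0.013] [[0.322, -0.45, -0.0], [0.353, -0.328, 0.018]]
```

View pics/top1.png

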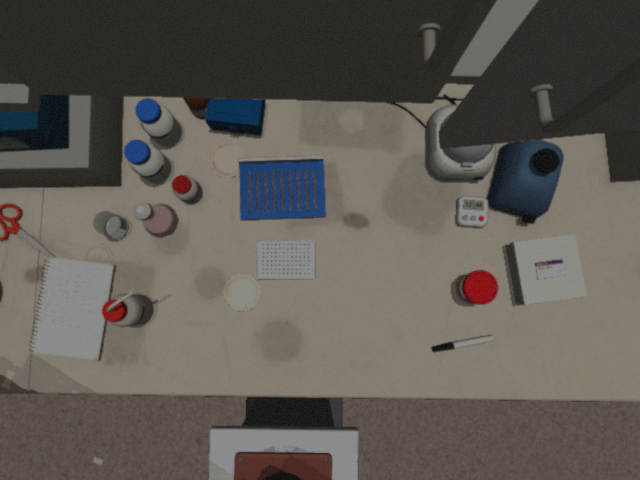

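View pics/scene1.png

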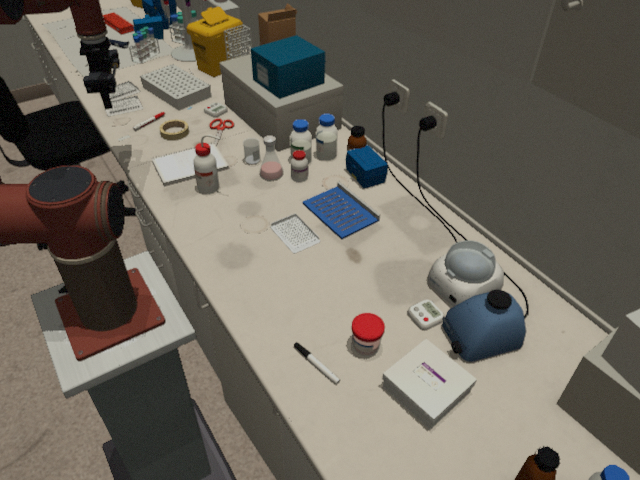

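The top view shows the plate at about (286,260), lying in front of the board at (283,188), with free space around both. The flask (155,220) and wash bottle (122,310) are to the left and clear of the push lane. I'll lift, square the hand to the board and move over.

Call:
apply_moves(
  steps=[
    [0, 0, -0.8, 0, 0, -1, 0.3],
    [0, 0, -0.8, 0, 0, -1, 0.3],
    [0, -0.4, 0, 0, 0, -1, 0.3],
    [0, -0.4, 0, 0, 0, -1, 0.3],
    [0, -0.4, 0, 0, 0, -1, 0.3],
    [-0.28, -0.95, 0, 0, 0, 0, 0.3],
    [-0.28, -0.95, 0, 0, 0, 0, 0.3],
    [-0.28, -0.95, 0, 0, 0, 0, 0.3],
  ],
)

```text
time_s: 1.47
ee_pos: [0.2676, 0.4186, 0.4686]
tool_rot: [0.0, -0.027, 1.0, -0.0]
ft_force: [1.7, 0.0, 0.8]
grip_width: 0.0569
grip_force: 0.0
```

Call:
apply_moves(
  steps=[
    [-0.28, -0.95, 0, 0, 0, 0, 0.3],
    [-0.28, -0.95, 0, 0, 0, 0, 0.3],
    [-0.28, -0.95, 0, 0, 0, 0, 0.3],
    [-0.28, -0.95, 0, 0, 0, 0, 0.3],
    [-0.28, -0.95, 0, 0, 0, 0, 0.3],
    [-0.28, -0.95, 0, 0, 0, 0, 0.3],
    [-0.28, -0.95, 0, 0, 0, 0, 0.3],
    [-0.28, -0.95, 0, 0, 0, 0, 0.3],
  ],
)

```text
time_s: 2.13
ee_pos: [0.3731, 0.1192, 0.4692]
tool_rot: [0.001, -0.026, 1.0, 0.0]
ft_force: [1.4, 0.2, -0.4]
grip_width: 0.0567
grip_force: 0.0
```

Call:
apply_moves(
  steps=[
    [-0.28, -0.95, 0, 0, 0, 0, 0.3],
    [-0.28, -0.95, 0, 0, 0, 0, 0.3],
    [-0.28, -0.95, 0.4, 0, 0, 0, 0.3],
    [0, 0, 0.5, 0, 0, 0, 0.3],
    [0, 0, 0, 0, 0, 0, 0.3],
  ],
)

```text
time_s: 2.55
ee_pos: [0.4118, 0.008, 0.4297]
tool_rot: [-0.003, -0.024, 1.0, 0.001]
ft_force: [-0.9, 0.3, -0.7]
grip_width: 0.0568
grip_force: 0.0
```

```bash
cat >> h.py <<'E'
np.set_printoptions(precision=4,suppress=True)
def pose():
    s=status.get_state(); q=s["tool_rot"]; M=R.from_quat([q[1],q[2],q[3],q[0]]).as_matrix()
    print("t",round(s["time_s"],2),"tcp",s["ee_pos"],"tip",s["ee_pos"]+.182*M[:,2],"hdg",np.degrees(np.arctan2(-M[1,0],-M[0,0])).round(2),"tilt",np.degrees(np.arctan2(M[0,2],-M[2,2])).round(2),"zy",round(M[1,2],4),"F",s["ft_force"],"grip",round(s["grip_width"],4)); return s,M
E
python3 - <<'E'
from h import *
s,M=pose()
im,d,P,K,W=cap("wrist","w1.png"); print("cam",W)
for n in ("plate","board"):
    for r in models.masks_of(n,"wrist")[:2]:
        m=r["mask"]; print(n,round(r["confidence"],2),np.round(r["centre"]),m.sum(),np.nanmedian(P[m],0)); print(rect(m,K,W,.012 if n=="plate" else .009))
E
```

```text
t 2.55 tcp [0.4118 0.008  0.4297] tip [0.4107 0.0081 0.2477] hdg 2.72 tilt -0.33 zy 0.001 F [-0.8542  0.3361 -0.6537] grip 0.0568
cam [[-0.0474  0.9689  0.2427  0.3443]
 [ 0.9989  0.0456  0.0127  0.005 ]
 [ 0.0012  0.243  -0.97    0.4104]
 [ 0.      0.      0.      1.    ]]
plate 0.97 [286. 306.] 4681 [0.4904 0.0038 0.0149]
((490.8232116699219, 4.5197296142578125), (47.57765197753906, 124.5239486694336), 2.684918165206909)
board 0.8 [377. 352.] 108 [0.6044 0.0595 0.0039]
((600.3909301757812, 69.3836669921875), (2.583751916885376, 64.21857452392578), 2.6699838638305664)
```

View pics/w1.png

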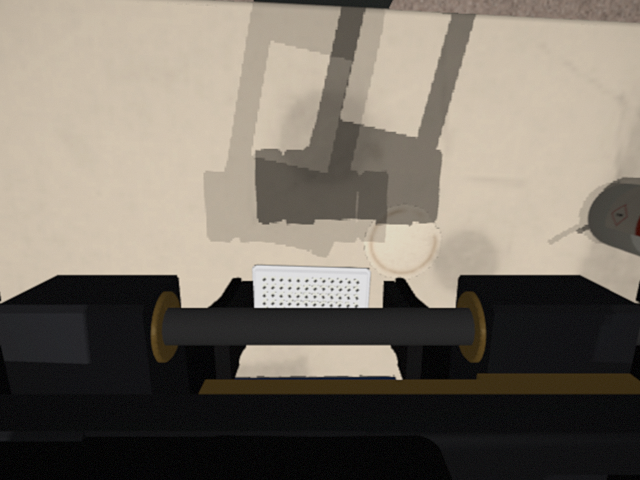

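Call:
apply_moves(
  steps=[
    [0.28, -0.25, 0.8, 0, 0, 0, 0.3],
    [0, 0, 1, 0, 0, 0, 0.3],
    [0, 0, 1, 0, 0, 0, 0.3],
    [0, 0, 1, 0, 0, 0, 0.3],
    [0, 0, 1, 0, 0, 0, 0.3],
    [0, 0, 0.2, 0, -1, 0, 0.3],
    [0, 0, 0, 0, -1, 0, 0.3],
    [0, 0, 0, 0, 0, 0, 0.3],
  ],
)

```text
time_s: 3.37
ee_pos: [0.4013, 0.0008, 0.2328]
tool_rot: [0.088, -0.028, 0.996, 0.003]
ft_force: [-0.5, -0.5, 0.4]
grip_width: 0.0565
grip_force: 0.0
```

```bash
python3 - <<'E'
from h import *
s,M=pose()
im,d,P,K,W=cap("wrist","w2.png")
for r in models.masks_of("plate","wrist")[:1]:
        m=r["mask"]; print(round(r["confidence"],2),np.round(r["centre"]),m.sum(),np.nanmedian(P[m],0)); print(rect(m,K,W,.013))
E
```

```text
t 3.37 tcp [0.4013 0.0008 0.2328] tip [0.4332 0.0026 0.0536] hdg 3.16 tilt 10.09 zy 0.0103 F [-0.4677 -0.547   0.4096] grip 0.0565
0.73 [362. 312.] 5337 [0.5025 0.0055 0.0152]
((503.72222900390625, 6.396564483642578), (26.343509674072266, 102.45307922363281), 3.613353729248047)
```

View pics/w2.png

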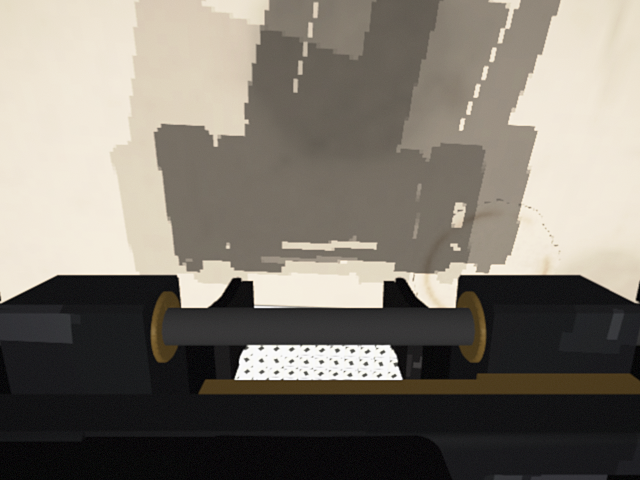

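Call:
apply_moves(
  steps=[
    [0.1, -0.08, 0.6, 0, 0, 0, 0.3],
    [0.1, 0, 0.5, 0, 0, 0, 0.3],
    [0, 0, 0, 0, 0, 0, 0.3],
    [0, 0, 0, 0, 0, 0, 0.3],
  ],
)

```text
time_s: 3.8
ee_pos: [0.4019, -0.0035, 0.189]
tool_rot: [0.086, -0.027, 0.996, 0.002]
ft_force: [0.5, -0.0, -0.0]
grip_width: 0.0565
grip_force: 0.0
```

```bash
python3 -c "
from h import *
pose()"
```

```text
t 3.8 tcp [ 0.4019 -0.0035  0.189 ] tip [ 0.4331 -0.0018  0.0097] hdg 3.06 tilt 9.87 zy 0.0095 F [ 0.5141 -0.0173 -0.0054] grip 0.0565
```

Call:
apply_moves(
  steps=[
    [0.02, 0, 0.1, 0, 0, 0, 0.3],
    [-0.2, 0, 0.035, 0, 0, 0, 0.3],
    [-0.2, 0, 0.035, 0, 0, 0, 0.3],
    [-0.2, 0, 0.035, 0, 0, 0, 0.3],
    [-0.2, 0, 0.035, 0, 0, 0, 0.3],
    [-0.15, 0, 0.026, 0, 0, 0, 0.3],
    [-0.15, 0, 0.026, 0, 0, 0, 0.3],
    [0, 0, 0, 0, 0, 0, 0.3],
  ],
)

```text
time_s: 4.47
ee_pos: [0.4475, -0.0016, 0.1847]
tool_rot: [0.088, -0.026, 0.996, 0.002]
ft_force: [-1.0, -0.2, -0.5]
grip_width: 0.0565
grip_force: 0.0
```

```bash
python3 -c "
from h import *
pose()
im,d,P,K,W=cap('top')
r=models.masks_of('plate','top')[0]; print(r['confidence'],rect(r['mask'],K,W,.014),np.nanmedian(P[r['mask']],0))"
```

```text
t 4.47 tcp [ 0.4475 -0.0016  0.1847] tip [ 0.4793 -0.      0.0055] hdg 3.02 tilt 10.05 zy 0.0089 F [-0.9843 -0.155  -0.475 ] grip 0.0565
0.96 ((538.7613525390625, 6.633968353271484), (77.3359375, 129.85662841796875), 1.0289530754089355) [0.5405 0.0053 0.0143]
```

Call:
apply_moves(
  steps=[
    [-0.2, 0, 0.035, 0, 0, 0, 0.3],
    [-0.2, 0, 0.035, 0, 0, 0, 0.3],
    [-0.15, 0, 0.026, 0, 0, 0, 0.3],
    [0, 0, 0, 0, 0, 0, 0.3],
  ],
)

```text
time_s: 4.9
ee_pos: [0.4701, -0.0005, 0.185]
tool_rot: [0.088, -0.026, 0.996, 0.002]
ft_force: [-0.2, -0.5, -0.0]
grip_width: 0.0564
grip_force: 0.0
```

Call:
apply_moves(
  steps=[
    [-0.08, 0, 0.014, 0, 0, 0, 0.3],
    [0, 0, 0, 0, 0, 0, 0.3],
  ],
)

```text
time_s: 5.07
ee_pos: [0.4721, -0.0002, 0.1845]
tool_rot: [0.087, -0.026, 0.996, 0.002]
ft_force: [0.2, 0.0, -0.7]
grip_width: 0.0569
grip_force: 0.0
```

Call:
apply_moves(
  steps=[
    [-0.05, 0, 0.009, 0, 0, 0, 0.3],
    [0, 0, 0, 0, 0, 0, 0.3],
  ],
)

```text
time_s: 5.23
ee_pos: [0.4738, -0.0001, 0.1844]
tool_rot: [0.087, -0.026, 0.996, 0.002]
ft_force: [-0.3, -0.2, -0.3]
grip_width: 0.0566
grip_force: 0.1
```

```bash
python3 -c "
from h import *
pose()
im,d,P,K,W=cap('top')
r=models.masks_of('plate','top')[0]; print(r['confidence'],rect(r['mask'],K,W,.014),np.nanmedian(P[r['mask']],0))"
```

```text
t 5.23 tcp [ 0.4738 -0.0001  0.1844] tip [0.5054 0.0016 0.0052] hdg 3.01 tilt 9.99 zy 0.0091 F [-0.3249 -0.1844 -0.2561] grip 0.0566
0.67 ((565.1532592773438, 5.958427429199219), (68.78260803222656, 127.72797393798828), 1.6524860858917236) [0.5658 0.0061 0.0143]
```

Call:
apply_moves(
  steps=[
    [-0.06, 0, 0.01, 0, 0, 0, 0.3],
    [0, 0, 0, 0, 0, 0, 0.3],
  ],
)

```text
time_s: 5.5
ee_pos: [0.4764, 0.0, 0.1846]
tool_rot: [0.087, -0.026, 0.996, 0.002]
ft_force: [0.2, 0.3, 0.5]
grip_width: 0.0564
grip_force: 0.1
```

Call:
apply_moves(
  steps=[
    [-0.05, 0, 0.009, 0, 0, 0, 0.3],
    [0, 0, 0, 0, 0, 0, 0.3],
  ],
)

```text
time_s: 5.67
ee_pos: [0.4784, 0.0001, 0.1845]
tool_rot: [0.087, -0.026, 0.996, 0.002]
ft_force: [-0.6, -0.2, -0.4]
grip_width: 0.0567
grip_force: 0.2
```

Call:
apply_moves(
  steps=[
    [-0.04, 0, 0.007, 0, 0, 0, 0.3],
    [0, 0, 0, 0, 0, 0, 0.3],
  ],
)

```text
time_s: 5.83
ee_pos: [0.4793, 0.0002, 0.1842]
tool_rot: [0.086, -0.026, 0.996, 0.002]
ft_force: [-4.5, -0.9, 3.7]
grip_width: 0.0567
grip_force: 2.3
```

Call:
apply_moves(
  steps=[
    [-0.03, 0, 0.005, 0, 0, 0, 0.3],
    [0, 0, 0, 0, 0, 0, 0.3],
  ],
)

```text
time_s: 6.0
ee_pos: [0.4799, 0.0003, 0.1839]
tool_rot: [0.085, -0.026, 0.996, 0.002]
ft_force: [-9.8, -2.0, 6.1]
grip_width: 0.0566
grip_force: 4.2
```

```bash
cat > arc.py <<'E'
from h import *
def rot(p,f): a,b=p; return np.array([a*np.cos(f)+b*np.sin(f),-a*np.sin(f)+b*np.cos(f)])
def C(f,d):
    r=np.array([-86+d,-2.8])
    if f<=90: return rot(r,np.radians(f))
    k=np.array([5.,0]); return k+rot(rot(r,np.pi/2)-k,np.radians(f-90))
al=lambda f:10-30*f/112.5
def tcp(f,d):
    a=np.radians(al(f)); x=np.array([-np.cos(a),-np.sin(a)]); z=np.array([np.sin(a),-np.cos(a)])
    return C(f,d)+9.5*x-182*z,x,z
def table(f0,f1,st=2.5,d=2):
    for f in np.arange(f0,f1,st):
        p,x,z=tcp(f,d); q=tcp(f+st,d)[0]-p
        print(f+st,"x %.3f z %.3f wy %.3f"%(q@x/40,q@z/40,(al(f)-al(f+st))/5),"world",q.round(1))
E
python3 -c "
from arc import *
table(0,112.5)"
```

```text
2.5 x -0.068 z -0.093 wy 0.133 world [2.  4.1]
5.0 x -0.071 z -0.092 wy 0.133 world [2.2 4.1]
7.5 x -0.074 z -0.092 wy 0.133 world [2.4 4.1]
10.0 x -0.076 z -0.091 wy 0.133 world [2.5 4. ]
12.5 x -0.079 z -0.090 wy 0.133 world [2.7 4. ]
15.0 x -0.082 z -0.089 wy 0.133 world [2.8 3.9]
17.5 x -0.085 z -0.088 wy 0.133 world [3.  3.9]
20.0 x -0.088 z -0.087 wy 0.133 world [3.2 3.8]
22.5 x -0.090 z -0.086 wy 0.133 world [3.3 3.7]
25.0 x -0.093 z -0.085 wy 0.133 world [3.5 3.6]
27.5 x -0.096 z -0.084 wy 0.133 world [3.6 3.6]
30.0 x -0.098 z -0.082 wy 0.133 world [3.8 3.5]
32.5 x -0.101 z -0.081 wy 0.133 world [3.9 3.4]
35.0 x -0.103 z -0.079 wy 0.133 world [4.  3.3]
37.5 x -0.106 z -0.078 wy 0.133 world [4.2 3.2]
40.0 x -0.108 z -0.076 wy 0.133 world [4.3 3. ]
42.5 x -0.110 z -0.074 wy 0.133 world [4.4 2.9]
45.0 x -0.113 z -0.072 wy 0.133 world [4.6 2.8]
47.5 x -0.115 z -0.070 wy 0.133 world [4.7 2.6]
50.0 x -0.117 z -0.068 wy 0.133 world [4.8 2.5]
52.5 x -0.119 z -0.066 wy 0.133 world [4.9 2.4]
55.0 x -0.121 z -0.064 wy 0.133 world [5.  2.2]
57.5 x -0.123 z -0.062 wy 0.133 world [5.1 2.1]
[... 384 characters left out ...]

80.0 x -0.137 z -0.039 wy 0.133 world [5.7 0.5]
82.5 x -0.138 z -0.037 wy 0.133 world [5.7 0.4]
85.0 x -0.139 z -0.034 wy 0.133 world [5.7 0.2]
87.5 x -0.140 z -0.031 wy 0.133 world [ 5.7 -0. ]
90.0 x -0.141 z -0.028 wy 0.133 world [ 5.7 -0.2]
92.5 x -0.140 z -0.031 wy 0.133 world [ 5.8 -0.2]
95.0 x -0.141 z -0.028 wy 0.133 world [ 5.8 -0.3]
97.5 x -0.142 z -0.025 wy 0.133 world [ 5.7 -0.5]
100.0 x -0.143 z -0.022 wy 0.133 world [ 5.7 -0.7]
102.5 x -0.143 z -0.020 wy 0.133 world [ 5.7 -0.9]
105.0 x -0.144 z -0.017 wy 0.133 world [ 5.7 -1.1]
107.5 x -0.144 z -0.014 wy 0.133 world [ 5.7 -1.3]
110.0 x -0.145 z -0.011 wy 0.133 world [ 5.6 -1.4]
112.5 x -0.145 z -0.008 wy 0.133 world [ 5.6 -1.6]
```

Call:
apply_moves(
  steps=[
    [-0.07, 0, -0.093, 0, 0.133, 0, 0.3],
    [-0.071, 0, -0.092, 0, 0.133, 0, 0.3],
    [0, 0, 0, 0, 0, 0, 0.3],
  ],
)

```text
time_s: 6.25
ee_pos: [0.4845, 0.0007, 0.1924]
tool_rot: [0.073, -0.026, 0.997, 0.002]
ft_force: [-8.1, -1.5, -0.7]
grip_width: 0.0569
grip_force: 3.6
```

```bash
python3 -c "
from h import *
pose()
im,d,P,K,W=cap('scene'); r=models.masks_of('plate','scene'); print([ (x['confidence'],x['centre']) for x in r])
cv2.imwrite('pics/s2.png',cv2.resize(im[180:280,230:390,::-1],None,fx=5,fy=5))"
```

```text
t 6.25 tcp [0.4845 0.0007 0.1924] tip [0.5108 0.0022 0.0124] hdg 3.04 tilt 8.33 zy 0.0083 F [-8.0563 -1.5061 -0.6976] grip 0.0569
[(0.59, [233.8, 316.8]), (0.24, [332.9, 368.0])]
```

View pics/s2.png

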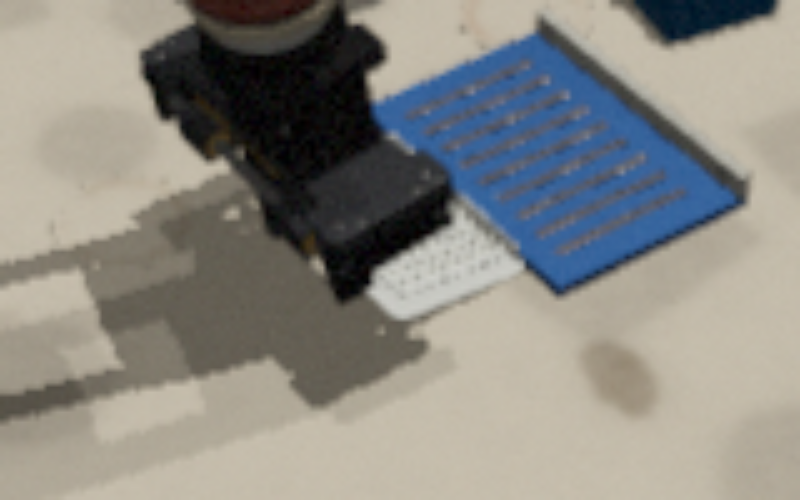

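Call:
apply_moves(
  steps=[
    [-0.085, 0, -0.092, 0, 0.133, 0, 0.3],
    [-0.082, 0, -0.091, 0, 0.133, 0, 0.3],
    [-0.079, 0, -0.09, 0, 0.133, 0, 0.3],
    [-0.082, 0, -0.089, 0, 0.133, 0, 0.3],
  ],
)

```text
time_s: 6.68
ee_pos: [0.4952, 0.0012, 0.2082]
tool_rot: [0.049, -0.026, 0.998, 0.002]
ft_force: [-8.9, -0.5, 2.2]
grip_width: 0.0563
grip_force: 4.3
```

```bash
cat >> h.py <<'E'
def plate_slope(cam="scene"):
    im,d,P,K,W=cap(cam); r=models.masks_of('plate',cam)
    if not r: print("none"); return
    m=cv2.erode(r[0]["mask"].astype(np.uint8),np.ones((3,3)))>0; q=P[m]; q=q[~np.isnan(q[:,0])]
    c=np.median(q,0); u,s,v=np.linalg.svd(q-c,full_matrices=False); n=v[2]*np.sign(v[2][2])
    print(cam,round(r[0]["confidence"],2),"med",c,"normal",n,"zmin/max",np.percentile(q[:,2],[3,97]),"x",np.percentile(q[:,0],[3,97]),"tilt",np.degrees(np.arctan2(n[0],n[2])).round(1))
    return im
E
python3 -c "
from h import *
pose(); plate_slope()"
```

```text
t 6.68 tcp [0.4952 0.0012 0.2082] tip [0.513  0.0023 0.0271] hdg 3.03 tilt 5.62 zy 0.0058 F [-8.8648 -0.5398  2.2375] grip 0.0563
scene 0.69 med [ 0.5694 -0.0443  0.0226] normal [ 0.2659 -0.1288  0.9554] zmin/max [0.0095 0.0365] x [0.5298 0.6004] tilt 15.6
```

Call:
apply_moves(
  steps=[
    [-0.085, 0, -0.088, 0, 0.133, 0, 0.3],
    [-0.088, 0, -0.087, 0, 0.133, 0, 0.3],
    [-0.09, 0, -0.086, 0, 0.133, 0, 0.3],
    [-0.093, 0, -0.085, 0, 0.133, 0, 0.3],
    [-0.096, 0, -0.084, 0, 0.133, 0, 0.3],
    [-0.098, 0, -0.082, 0, 0.133, 0, 0.3],
  ],
)

```text
time_s: 7.28
ee_pos: [0.5159, 0.0023, 0.2309]
tool_rot: [0.015, -0.026, 1.0, 0.001]
ft_force: [-7.8, -0.8, 4.5]
grip_width: 0.0562
grip_force: 5.0
```

```bash
python3 -c "
from h import *
pose(); plate_slope()"
```

```text
t 7.28 tcp [0.5159 0.0023 0.2309] tip [0.5213 0.0027 0.0489] hdg 3.03 tilt 1.68 zy 0.002 F [-7.7813 -0.8244  4.5496] grip 0.0562
scene 0.6 med [ 0.5727 -0.044   0.0343] normal [ 0.5    -0.1022  0.86  ] zmin/max [0.0131 0.0542] x [0.537  0.6022] tilt 30.2
```

Exactly as predicted (30°, 9 N along the plate). Carrying on.

Call:
apply_moves(
  steps=[
    [-0.101, 0, -0.081, 0, 0.133, 0, 0.3],
    [-0.103, 0, -0.079, 0, 0.133, 0, 0.3],
    [-0.106, 0, -0.078, 0, 0.133, 0, 0.3],
    [-0.108, 0, -0.076, 0, 0.133, 0, 0.3],
    [-0.11, 0, -0.074, 0, 0.133, 0, 0.3],
    [-0.113, 0, -0.072, 0, 0.133, 0, 0.3],
  ],
)

```text
time_s: 7.88
ee_pos: [0.5421, 0.0037, 0.2503]
tool_rot: [-0.019, -0.026, 0.999, -0.0]
ft_force: [-7.5, 0.5, 7.2]
grip_width: 0.0565
grip_force: 5.4
```

Call:
apply_moves(
  steps=[
    [-0.115, 0, -0.07, 0, 0.133, 0, 0.3],
    [-0.117, 0, -0.068, 0, 0.133, 0, 0.3],
    [-0.119, 0, -0.066, 0, 0.133, 0, 0.3],
    [-0.121, 0, -0.064, 0, 0.133, 0, 0.3],
  ],
)

```text
time_s: 8.22
ee_pos: [0.5621, 0.0048, 0.2608]
tool_rot: [-0.041, -0.026, 0.999, -0.001]
ft_force: [-5.4, 0.4, 7.3]
grip_width: 0.0565
grip_force: 4.6
```

```bash
python3 -c "
from h import *
pose(); plate_slope()"
```

```text
t 8.22 tcp [0.5621 0.0048 0.2608] tip [0.5473 0.004  0.0794] hdg 3.01 tilt -4.69 zy -0.0042 F [-5.4417  0.351   7.3485] grip 0.0565
scene 0.67 med [0.5855 0.2676 0.0559] normal [-0.7064 -0.682   0.1892] zmin/max [0.0107 0.1309] x [0.5648 0.601 ] tilt -75.0
```

Call:
apply_moves(
  steps=[
    [-0.123, 0, -0.062, 0, 0.133, 0, 0.3],
    [-0.125, 0, -0.06, 0, 0.133, 0, 0.3],
    [-0.126, 0, -0.057, 0, 0.133, 0, 0.3],
    [-0.128, 0, -0.055, 0, 0.133, 0, 0.3],
    [-0.13, 0, -0.052, 0, 0.133, 0, 0.3],
    [-0.131, 0, -0.05, 0, 0.133, 0, 0.3],
  ],
)

```text
time_s: 8.82
ee_pos: [0.5945, 0.0065, 0.271]
tool_rot: [-0.074, -0.026, 0.997, -0.002]
ft_force: [-2.1, 1.7, 4.5]
grip_width: 0.0564
grip_force: 2.5
```

Call:
apply_moves(
  steps=[
    [-0.133, 0, -0.047, 0, 0.133, 0, 0.3],
    [-0.134, 0, -0.045, 0, 0.133, 0, 0.3],
    [-0.136, 0, -0.042, 0, 0.133, 0, 0.3],
    [-0.137, 0, -0.039, 0, 0.133, 0, 0.3],
  ],
)

```text
time_s: 9.15
ee_pos: [0.6169, 0.0077, 0.2738]
tool_rot: [-0.097, -0.026, 0.995, -0.002]
ft_force: [-1.9, 1.4, 4.3]
grip_width: 0.0566
grip_force: 2.5
```

```bash
python3 -c "
from h import *
pose(); im=plate_slope()
cv2.imwrite('pics/s3.png',cv2.resize(im[160:280,230:390,::-1],None,fx=4,fy=4))"
```

```text
t 9.15 tcp [0.6169 0.0077 0.2738] tip [0.5817 0.0058 0.0953] hdg 3.01 tilt -11.18 zy -0.01 F [-1.9185  1.4474  4.2864] grip 0.0566
scene 0.84 med [ 0.5928 -0.0024  0.0564] normal [0.9906 0.0764 0.1137] zmin/max [0.0201 0.093 ] x [0.5858 0.6042] tilt 83.5
```

View pics/s3.png

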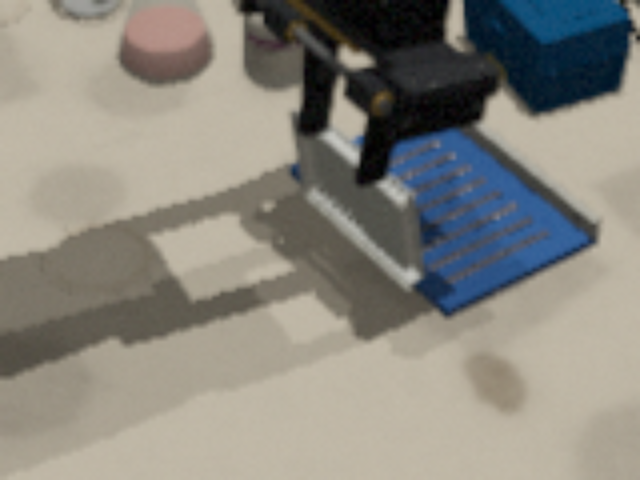

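The plate stands nearly upright on the board's edge, with the fingertips on its top edge at about (345,150). The press has eased to about 4.5 N, so I'll add a little downward push.

Call:
apply_moves(
  steps=[
    [-0.138, 0, -0.02, 0, 0.133, 0, 0.3],
    [-0.139, 0, -0.02, 0, 0.133, 0, 0.3],
    [-0.14, 0, -0.031, 0, 0.133, 0, 0.3],
    [-0.141, 0, -0.028, 0, 0.133, 0, 0.3],
  ],
)

```text
time_s: 9.58
ee_pos: [0.64, 0.009, 0.2739]
tool_rot: [-0.12, -0.026, 0.992, -0.003]
ft_force: [-0.5, 1.6, 9.6]
grip_width: 0.0564
grip_force: 4.6
```

Call:
apply_moves(
  steps=[
    [-0.14, 0, -0.031, 0, 0.133, 0, 0.3],
    [-0.141, 0, -0.028, 0, 0.133, 0, 0.3],
    [-0.142, 0, -0.025, 0, 0.133, 0, 0.3],
  ],
)

```text
time_s: 9.83
ee_pos: [0.6572, 0.0099, 0.2727]
tool_rot: [-0.137, -0.026, 0.99, -0.004]
ft_force: [-1.0, 1.5, 7.6]
grip_width: 0.0569
grip_force: 3.5
```

```bash
python3 -c "
from h import *
pose(); im=plate_slope()"
```

```text
t 9.83 tcp [0.6572 0.0099 0.2727] tip [0.6079 0.0073 0.0975] hdg 3.01 tilt -15.71 zy -0.0141 F [-0.9978  1.5443  7.5594] grip 0.0569
scene 0.92 med [0.6063 0.0015 0.0552] normal [-0.9837 -0.0659  0.1673] zmin/max [0.0167 0.0939] x [0.5977 0.6183] tilt -80.3
```

Call:
apply_moves(
  steps=[
    [-0.143, 0, -0.022, 0, 0.133, 0, 0.3],
    [-0.143, 0, -0.02, 0, 0.133, 0, 0.3],
    [-0.144, 0, -0.02, 0, 0.133, 0, 0.3],
    [-0.144, 0, -0.02, 0, 0.133, 0, 0.3],
  ],
)

```text
time_s: 10.27
ee_pos: [0.68, 0.0111, 0.2688]
tool_rot: [-0.16, -0.026, 0.987, -0.004]
ft_force: [1.2, 1.9, 5.5]
grip_width: 0.0567
grip_force: 2.3
```

```bash
python3 -c "
from h import *
pose(); im=plate_slope()"
```

```text
t 10.27 tcp [0.68   0.0111 0.2688] tip [0.6226 0.0081 0.0961] hdg 3.01 tilt -18.37 zy -0.0164 F [1.2227 1.8953 5.525 ] grip 0.0567
none
```

Call:
apply_moves(
  steps=[
    [0, 0, -0.5, 0, 0, 0, 0.3],
    [0, 0, -0.9, 0, 0, 0, 0.3],
    [0, 0, -0.9, 0, 0, 0, 0.3],
    [0, 0, -0.5, 0, 0, 0, 0.3],
    [0, 0, 0, 0, 0, 0, 0.3],
  ],
)

```text
time_s: 10.78
ee_pos: [0.7165, 0.0125, 0.3801]
tool_rot: [-0.156, -0.026, 0.987, -0.005]
ft_force: [0.8, 0.5, 1.0]
grip_width: 0.0567
grip_force: 0.0
```

```bash
python3 -c "
from h import *
pose(); im=plate_slope()
cv2.imwrite('pics/s4.png',cv2.resize(im[160:280,230:390,::-1],None,fx=4,fy=4))
im,d,P,K,W=cap('top')
for n in ('plate','board'):
  for r in models.masks_of(n,'top')[:1]: print(n,r['confidence'],rect(r['mask'],K,W,.021 if n=='plate' else .012),np.nanmedian(P[r['mask']],0))"
```

```text
t 10.78 tcp [0.7165 0.0125 0.3801] tip [0.6605 0.0092 0.207 ] hdg 2.98 tilt -17.92 zy -0.0178 F [0.7621 0.5464 1.0067] grip 0.0567
scene 0.92 med [0.6539 0.0038 0.0236] normal [-0.0102 -0.0091  0.9999] zmin/max [0.0146 0.028 ] x [0.6159 0.6956] tilt -0.6
plate 0.81 ((657.3814697265625, -22.089839935302734), (85.4098892211914, 64.1793441772461), 1.308144211769104) [ 0.6541 -0.0227  0.0239]
board 0.93 ((670.102783203125, -35.05073547363281), (129.53961181640625, 91.0817642211914), 1.0497205257415771) [ 0.6635 -0.0619  0.0089]
```

View pics/s4.png

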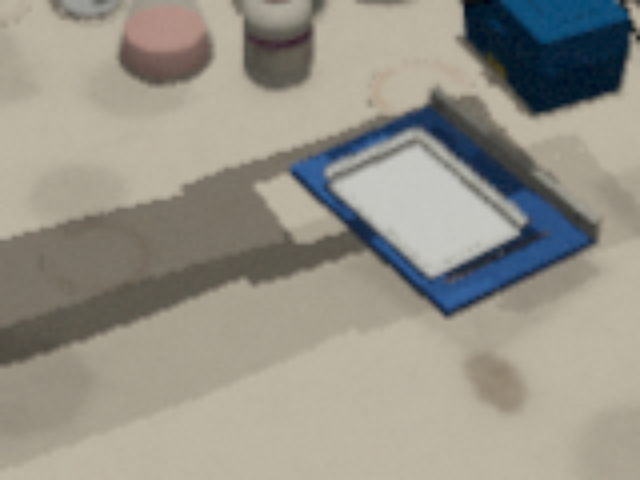

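The plate lies flat, wells down, on the deck (centre about (425,205) in the crop), roughly 35 mm short of the fence. Next I'll bring the hand back in front of it.

Call:
apply_moves(
  steps=[
    [0.8, 0, 0, 0, -1, 0, 0.3],
    [0.9, 0, 0, 0, -1, 0, 0.3],
    [0.9, 0, 0, 0, -1, 0, 0.3],
    [0.9, 0, 0, 0, -1, 0, 0.3],
    [0.5, 0, 0, 0, -0.2, 0, 0.3],
    [0, 0, 0.5, 0, 0, 0, 0.3],
    [0, 0, 0.5, 0, 0, 0, 0.3],
    [0, 0, 0, 0, 0, 0, 0.3],
  ],
)

```text
time_s: 11.7
ee_pos: [0.5567, 0.0046, 0.3537]
tool_rot: [0.017, -0.026, 1.0, 0.001]
ft_force: [-0.6, -1.0, -1.4]
grip_width: 0.0568
grip_force: 0.0
```

```bash
python3 -c "
from h import *
pose(); 
im,d,P,K,W=cap('top')
for n in ('plate','board'):
  for r in models.masks_of(n,'top')[:1]: print(n,r['confidence'],rect(r['mask'],K,W,.021 if n=='plate' else .012),np.nanmedian(P[r['mask']],0))"
```

```text
t 11.7 tcp [0.5567 0.0046 0.3537] tip [0.5628 0.0052 0.1718] hdg 2.99 tilt 1.92 zy 0.0033 F [-0.5535 -1.0424 -1.4286] grip 0.0568
plate 0.43 ((594.8123779296875, 291.9585876464844), (98.56029510498047, 72.14973449707031), 85.54301452636719) [0.5889 0.2711 0.0552]
board 0.85 ((741.1854248046875, -37.08419418334961), (76.45069885253906, 13.573708534240723), 88.21537780761719) [ 0.7356 -0.0661  0.0182]
```

Call:
apply_moves(
  steps=[
    [0.05, 0, 1, 0, 0, 0, 0.3],
    [0.05, 0, 1, 0, 0, 0, 0.3],
    [0, 0, 1, 0, 0, 0, 0.3],
    [0, 0, 0.7, 0, 0, 0, 0.3],
    [0, 0, 0.22, 0, 0, 0, 0.3],
    [0, 0, 0, 0, 0, 0, 0.3],
  ],
)

```text
time_s: 12.35
ee_pos: [0.5611, 0.0047, 0.1999]
tool_rot: [0.019, -0.026, 0.999, 0.001]
ft_force: [0.3, -0.4, -0.1]
grip_width: 0.0563
grip_force: 0.0
```

```bash
python3 -c "
from h import *
pose()"
```

```text
t 12.35 tcp [0.5611 0.0047 0.1999] tip [0.5678 0.0052 0.0181] hdg 3.01 tilt 2.12 zy 0.0028 F [ 0.3171 -0.4166 -0.1035] grip 0.0563
```

Call:
apply_moves(
  steps=[
    [0, 0, 0.08, 0, 0, 0, 0.3],
    [-0.25, 0, 0.009, 0, 0, 0, 0.3],
    [-0.25, 0, 0.009, 0, 0, 0, 0.3],
    [-0.2, 0, 0.007, 0, 0, 0, 0.3],
    [-0.15, 0, 0.005, 0, 0, 0, 0.3],
    [-0.15, 0, 0.005, 0, 0, 0, 0.3],
    [-0.15, 0, 0.005, 0, 0, 0, 0.3],
    [0, 0, 0, 0, 0, 0, 0.3],
  ],
)

```text
time_s: 13.02
ee_pos: [0.6091, 0.0069, 0.2]
tool_rot: [0.022, -0.026, 0.999, 0.0]
ft_force: [-0.1, 0.9, -0.5]
grip_width: 0.0567
grip_force: 0.0
```

```bash
python3 -c "
from h import *
pose(); plate_slope()"
```

```text
t 13.02 tcp [0.6091 0.0069 0.2   ] tip [0.6171 0.0073 0.0182] hdg 3.01 tilt 2.52 zy 0.002 F [-0.0809  0.8698 -0.5106] grip 0.0567
scene 0.9 med [ 0.6753 -0.0387  0.0233] normal [ 0.0037 -0.0236  0.9997] zmin/max [0.0152 0.0277] x [0.6353 0.7139] tilt 0.2
```

Call:
apply_moves(
  steps=[
    [0.03, 0, 0.09, 0, 0, 0, 0.3],
    [-0.13, 0, 0.006, 0, 0, 0, 0.3],
    [-0.12, 0, 0.006, 0, 0, 0, 0.3],
    [-0.1, 0, 0.005, 0, 0, 0, 0.3],
    [-0.07, 0, 0.003, 0, 0, 0, 0.3],
    [0, 0, 0, 0, 0, 0, 0.3],
  ],
)

```text
time_s: 13.62
ee_pos: [0.6243, 0.0077, 0.1956]
tool_rot: [0.021, -0.026, 0.999, 0.001]
ft_force: [-1.1, -0.1, -0.1]
grip_width: 0.0565
grip_force: 0.0
```

Call:
apply_moves(
  steps=[
    [-0.06, 0, 0.003, 0, 0, 0, 0.3],
    [0, 0, 0, 0, 0, 0, 0.3],
  ],
)

```text
time_s: 13.78
ee_pos: [0.6263, 0.0079, 0.1955]
tool_rot: [0.021, -0.026, 0.999, 0.001]
ft_force: [0.5, -0.6, -0.3]
grip_width: 0.0567
grip_force: 0.0
```

Call:
apply_moves(
  steps=[
    [-0.05, 0, 0.003, 0, 0, 0, 0.3],
    [0, 0, 0, 0, 0, 0, 0.3],
  ],
)

```text
time_s: 13.95
ee_pos: [0.6282, 0.008, 0.1955]
tool_rot: [0.021, -0.026, 0.999, 0.001]
ft_force: [-0.3, -0.1, -0.2]
grip_width: 0.0569
grip_force: 0.0
```

```bash
python3 -c "
from h import *
pose(); plate_slope()"
```

```text
t 13.95 tcp [0.6282 0.008  0.1955] tip [0.6358 0.0084 0.0136] hdg 3.01 tilt 2.41 zy 0.0022 F [-0.3475 -0.1447 -0.2167] grip 0.0569
scene 0.68 med [ 0.691  -0.0408  0.0237] normal [ 0.007  -0.0534  0.9985] zmin/max [0.0186 0.0276] x [0.6517 0.729 ] tilt 0.4
```

Call:
apply_moves(
  steps=[
    [-0.05, 0, 0.002, 0, 0, 0, 0.3],
    [0, 0, 0, 0, 0, 0, 0.3],
  ],
)

```text
time_s: 14.22
ee_pos: [0.6301, 0.0081, 0.1954]
tool_rot: [0.021, -0.026, 0.999, 0.0]
ft_force: [-0.4, 0.2, -0.5]
grip_width: 0.0566
grip_force: 0.2
```

Call:
apply_moves(
  steps=[
    [-0.04, 0, 0.002, 0, 0, 0, 0.3],
    [0, 0, 0, 0, 0, 0, 0.3],
  ],
)

```text
time_s: 14.38
ee_pos: [0.6309, 0.0081, 0.1952]
tool_rot: [0.019, -0.026, 0.999, 0.001]
ft_force: [-5.6, -0.5, 4.1]
grip_width: 0.0564
grip_force: 2.9
```

Call:
apply_moves(
  steps=[
    [-0.03, 0, 0.001, 0, 0, 0, 0.3],
    [0, 0, 0, 0, 0, 0, 0.3],
  ],
)

```text
time_s: 14.55
ee_pos: [0.6314, 0.0082, 0.195]
tool_rot: [0.018, -0.027, 0.999, 0.001]
ft_force: [-9.4, -0.5, 6.1]
grip_width: 0.0564
grip_force: 4.8
```

Against the fence at 9 N. I'll give it one more nudge to square it up, then back off and lift.

Call:
apply_moves(
  steps=[
    [-0.03, 0, 0.001, 0, 0, 0, 0.3],
    [0, 0, 0, 0, 0, 0, 0.3],
    [0.15, 0, 0, 0, 0, 0, 0.3],
    [0.6, 0, -0.03, 0, 0, 0, 0.3],
    [0.6, 0, -0.5, 0, 0, 0, 0.3],
    [0.9, 0, -0.9, 0, 0, 0, 0.3],
    [0.9, 0, -0.9, 0, 0, 0, 0.3],
  ],
)

```text
time_s: 15.13
ee_pos: [0.5164, 0.0023, 0.2703]
tool_rot: [0.02, -0.026, 0.999, 0.001]
ft_force: [0.4, -0.1, 0.3]
grip_width: 0.0564
grip_force: 0.0
```

Call:
apply_moves(
  steps=[
    [0.6, 0.8, -0.8, 0, 0, 0, 0.3],
    [0, 0.9, -0.5, 0, 0, 0, 0.3],
    [0, 1, 0, 0, 0, 0, 0.3],
    [0, 1, 0, 0, 0, 0, 0.3],
    [0, 1, 0, 0, 0, 0, 0.3],
    [0, 0, 0, 0, 0, 0, 0.3],
    [0, 0, 0, 0, 0, 0, 0.3],
  ],
)

```text
time_s: 15.72
ee_pos: [0.4866, 0.1849, 0.3162]
tool_rot: [0.021, -0.028, 0.999, 0.001]
ft_force: [-0.4, -0.1, 0.1]
grip_width: 0.0566
grip_force: 0.0
```

```bash
python3 -c "
from h import *
pose(); plate_slope()
im,d,P,K,W=cap('top')
cv2.imwrite('pics/t5.png',cv2.resize(im[140:240,220:350,::-1],None,fx=6,fy=6,interpolation=2))
for n in ('plate','board'):
  for r in models.masks_of(n,'top')[:1]: print(n,r['confidence'],rect(r['mask'],K,W,.021 if n=='plate' else .012),np.nanmedian(P[r['mask']],0))"
```

```text
t 15.72 tcp [0.4866 0.1849 0.3162] tip [0.4944 0.1853 0.1343] hdg 3.26 tilt 2.46 zy 0.0026 F [-0.4388 -0.0898  0.0842] grip 0.0566
scene 0.58 med [0.6894 0.0076 0.0239] normal [ 0.0024 -0.0016  1.    ] zmin/max [0.0193 0.0281] x [0.6504 0.7284] tilt 0.1
plate 0.65 ((690.6859130859375, 14.636009216308594), (90.98385620117188, 131.46253967285156), 3.3235394954681396) [0.6897 0.0132 0.0239]
board 0.65 ((673.9656982421875, 14.294784545898438), (144.59600830078125, 190.70065307617188), 3.0830483436584473) [0.644  0.015  0.0093]
```

View pics/t5.png

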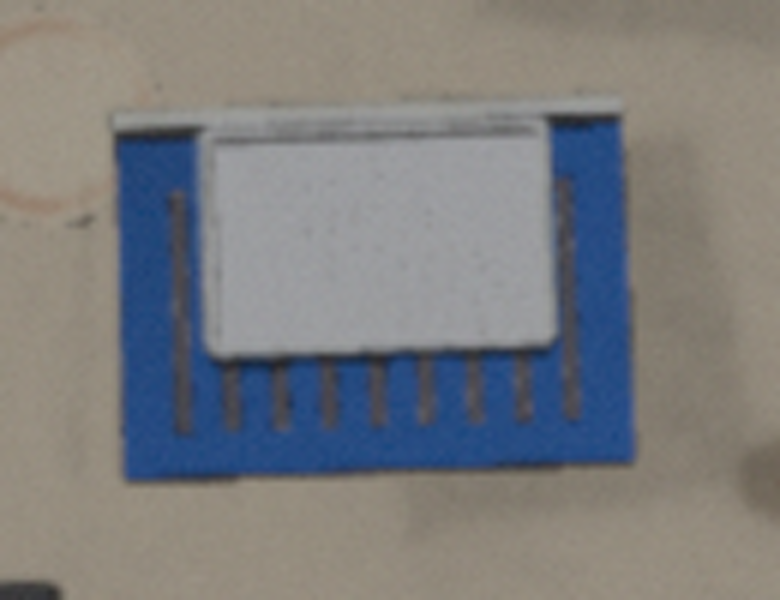

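The plate is wells down and wholly on the board. Its long side lies along the fence from (205,130) to (548,120), and its yaw matches the board's within 0.3°. The hand is clear.

```bash
python3 -c "
from rig import order
print(order.hand_in())"
```

```text
the job is handed in; nothing more can be done
None
```

The plate was tipped over the board's front edge and now lies wells down, wholly on the board, with its long side pushed against the fence. The hand is clear and the job was handed in at about 16 s.

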